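Slide a dead battery to the collection tray and tip it in

ROBOT

A 7-joint arm with a two-finger parallel gripper is mounted at the origin on a cart in front of the work surface, level with it; the furniture and walls round the work are solid. World frame = base frame: x ahead of the robot, y to its left, z up, the work surface at z = 0. Lengths are in m, angles in rad, forces in N, time in s.
With the tool pointing down it reaches from about 0.425 to 0.925 m from the base axis. Payload 6.8 kg.
Tool frame: the origin (TCP) lies on the front face of the gripper's body, between the roots of the fingers; the fingertips stand 73 mm ahead of it and the grasp point (between the pads) lies 54 mm ahead of it (env.nose_length is the distance from the TCP to the fingertips, in m); z points along the fingers, y is the line along which they close (so a half turn about z gives the same grasp; the last joint's range is limited). The gripper opens to 85 mm and grips with 20 to 120 N. Pads are 22 mm wide; open, the fingers measure 114 mm over their backs; the gripper's body (76 mm by 85 mm) begins 54 mm behind the grasp point. The pads swing forward as they close: fully open they stand 13 mm farther back than shut.
Start: joints at [1.009, 0.477, 0.022, 1.555, -0.011, 1.109, -0.083], TCP at [0.296, -0.607, 0.304] pointing down, gripper open.
Joint ranges: [-2.96, 2.96], [-0.34, 2.1], [-1.41, 1.46], [0.24, 2.44], [-1.37, 4.51], [0.17, 1.92], [-2.96, 2.96]. Speed limits (rad/s): [2.39, 2.39, 3.14, 3.14, 3.14, 3.14, 3.14].

INTERFACE

Orientations are given as a unit quaternion [w, x, y, z].
In Python, from cell import env, kin, camera, calibration, job gives the robot as it stands. The module is installed in compiled form; this text tells all that it offers. Calls block until the motion is done:
- env.reach(position, orientation): joint-space move of the TCP to a pose.
- env.movel(position, velocity=0.15, rot=None, stop_force=None): straight line of the TCP; rot=None keeps the orientation; velocity is the mean speed in m/s. With stop_force (N) it stops when the force on the tool has changed by that much, and returns True; else False.
- env.goto_joints(angles): joint-space move.
- env.grip(opening, f_grip=None): finger opening in m; f_grip is the grip in N (None keeps the last); returns when the fingers have stopped.
- env.dwell(seconds).
- kin.inverse_kinematics(position, orientation): joint angles nearest the present ones, or None.
- env.get_state(): the state.
- camera(name): name is "scene" or "top" or "wrist"; returns (picture, depth): 400x640x3 uint8, blue, green, red; 400x640 float32, m along the optical axis (not along the pixel's ray), 0 where there is no reading.
- calibration(name): a dict with "fx", "fy", "cx", "cy" (pixels), "k1" (the pictures are not rectified: a ray, as slopes to the right and down, at radius r is drawn at 1 + k1 r^2 times it, then the intrinsics apply), "rvec" (rotation vector, rad) and "tvec" (3), from world to camera coordinates, as OpenCV has them. Camera axes: x right, y down, z forward; pixel columns grow to the right and rows downward; lengths in m; the calibration is good to about 2 mm. A picture is of the moment at which its call begins: read the wrist's pose just before it. calibration takes no time and is no camera call; for the wrist camera it gives the pose at the moment of the call.
A pose or a line that the arm cannot do raises env.PlanningError and nothing moves.
- job.job_done(): hands the job in; it is judged then, once.
The state is a dict: "time": time; "qpos": joint angles; "joint_velocities": joint speeds; "joint_torque": joint torques, N m; "tcp_pos": TCP position; "orientation": TCP orientation; "force": force on the tool from outside, world axes, zero at the start; "torque": the same for the moment, N m; "opening": finger opening in m; "gripper_force": force on a finger pad.
Only numpy, scipy, OpenCV 4.12 (cv2) and the standard library are available. Lean on these libraries where they do the work, as an engineer would, in place of code of your own. Each camera call takes 0.05 s, during which the arm holds its last target. There are 200 camera calls.

TASK

The dead power-supply battery standing on the bench is too wide to grip and too heavy to lift. Slide it along the bench, still standing on its end, until its foot is squarely up against the open front of the green collection tray; then tip it over into the tray so that it lies with its terminal side up, and push it fully home against the tray's back wall. Do not let it fall over on the bench, and leave the red-lidded cup and the dark bottle nearby where they stand.

Things in the scene. Friction and masses are not known exactly. Their poses are not given: they have to be found in the camera images.
- battery: Grey block-shaped sealed battery, about 2 kg (varies), standing on its end: footprint 95 mm (x) by 98 mm (y), 151 mm tall (z). Origin: centre of the end it stands on; z up, x towards the tray (up to 0.3 rad off the tray's x). The -x face is the terminal side: black edge band, flat vent strip and, 138 mm up and 34 mm either side of the middle, a red and a black terminal, tabs 7 mm proud.
- battery_foot (a point): Middle of the battery's lower +x edge (body x = +47.5 mm, z = 0), over which it tips at the tray. Friction on the bench varies, about 0.5 to 0.72: pushed below about 50 mm up the battery slides, pushed above about 65 mm it may topple on the spot. A gripper pointing straight down cannot push so low without its body meeting the battery: lean the tool back 35 to 45 degrees.
- battery_end (a point): Middle of the battery's upper end face (body z = 151 mm). Lying in the tray this end meets the back wall. Axes as the battery's. At the start the battery may stand up to 35 mm to the +y side (14 mm to the -y side) of the tray's middle line and must come within about 20 mm of it to fall between the walls; there is room to push its +y side, while a microscope crowds the -y side.
- tray: Green tray fixed to the bench, 176 mm (x) by 150 mm (y), origin under its centre, x from the open front to the back wall, z up. Solid base 12 mm thick: the open front (x = -88 mm, yellow strip) is a 12 mm step without a lip. 6 mm side walls (138 mm apart inside, from x = -58 mm to the back) and back wall (inner face x = +82 mm) rise to 48 mm above the bench.
- tray_front (a point): Middle of the upper edge of the tray's open front, 12 mm above the bench (tray x = -88 mm). Axes as the tray's. A battery tipped over this edge comes to lie flat on the base with its tail overhanging the front by 10 to 30 mm, some 25 to 50 mm short of the back wall, and must then be pushed in.
- tray_back (a point): Middle of the foot of the back wall's inner face, on the tray's base, 12 mm above the bench (tray x = +82 mm). Axes as the tray's.
- sample_cup: Bystander: white sample cup with red lid, 49 mm across, 60 mm tall, origin at the centre of its underside.
- stain_bottle: Bystander: dark violet bottle with black cap, 44 mm across, 94 mm tall, origin at the centre of its underside.
Not all that is in view belongs to the job. There is more than one size of the battery; the job needs the larger.

How it is judged:
By the outcome, as a careful person would: the job done as asked, in the order asked, and still so for the second after the job is handed in, with the robot touching nothing.
It also fails if it takes over 67 s, if anything falls off the work surface, if the arm or the gripper's body presses on something with over 40 N, if the wrist force passes 120 N, or if a joint passes its speed limit or range.

## Working session

There is one attempt and no reset: what is moved stays moved. The work goes in short steps, each a Python script; the robot and the scene stay as the last script left them, time stands still between calls to the robot, and variables do not carry over. Pictures are saved under pics/ and viewed, at most 10 in all, crops included, and the job is handed in when it is done.

```bash
mkdir -p pics; cat > h.py <<'E'
import numpy as np, cv2
from cell import env, kin, camera, calibration, job
def cal(n):
    c=calibration(n); R=cv2.Rodrigues(np.array(c["rvec"],float))[0]; t=np.array(c["tvec"],float).ravel()
    return c,R,t
def ray(c,R,t,u,v):
    x=(np.asarray(u,float)-c["cx"])/c["fx"]; y=(np.asarray(v,float)-c["cy"])/c["fy"]
    xu,yu=x.copy(),y.copy()
    for _ in range(8):
        s=1+c["k1"]*(xu**2+yu**2); xu,yu=x/s,y/s
    return np.stack([xu,yu,np.ones_like(xu)],-1)
def onplane(n,u,v,z):
    c,R,t=cal(n); d=ray(c,R,t,u,v)@R; o=-R.T@t
    return o+d*((z-o[2])/d[...,2])[...,None]
def cloud(n,depth):
    c,R,t=cal(n); v,u=np.mgrid[:400,:640]
    return (ray(c,R,t,u,v)*depth[...,None]-t)@R
E
python3 - <<'E'
from h import *
for n in ("scene","top"):
    p,d=camera(n); cv2.imwrite(f"pics/{n}0.png",p); np.save(f"pics/{n}0d.npy",d)
    c,R,t=cal(n); print(n,-R.T@t,c["fx"])
print(env.get_state()["orientation"],env.nose_length)
E
```

```text
scene [ 0.86712891 -0.05969997  0.81223054] 404.2244922031079
top [0.40455638 0.32261649 0.93946087] 387.54235542489636
[-7.62254701e-04  9.74368361e-01  2.24956996e-01 -2.57549351e-04] 0.0726
```

View pics/scene0.png

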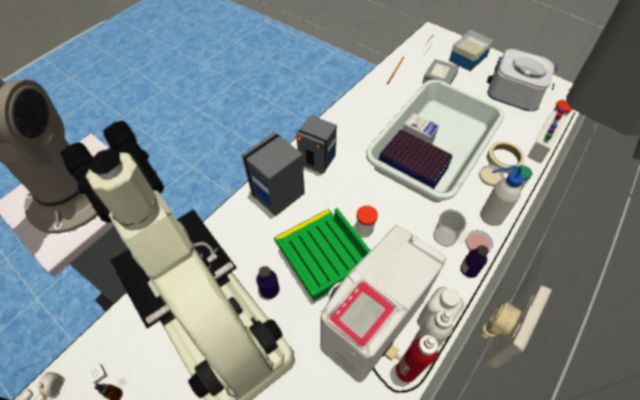

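View pics/top0.png

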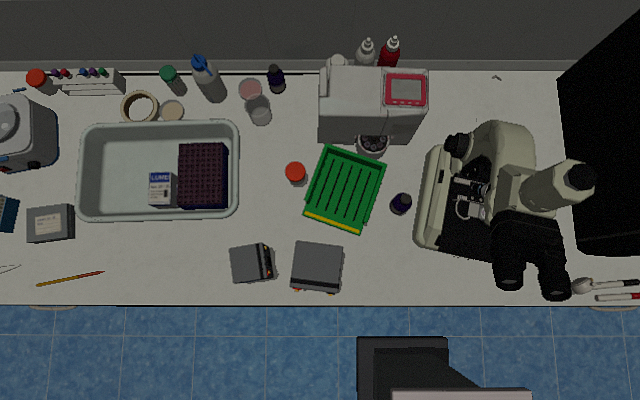

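The top view has +x up and +y to the left. Grey battery candidates are at (318,267), which is the larger, and (252,263), which is smaller and has its terminals facing right. The one at (318,267) has its terminals on the robot side, facing away from the tray, so it fits the description. The tray is at (345,190), the cup at (296,173) and the bottle at (401,203). I'll confirm with one crop and measure.

```bash
python3 - <<'E'
from h import *
p=cv2.imread("pics/top0.png"); d=np.load("pics/top0d.npy"); P=cloud("top",d)
cv2.imwrite("pics/crop.png",cv2.resize(p[120:310,210:450],None,fx=3,fy=3,interpolation=cv2.INTER_CUBIC))
def rect(m,name):
    q=P[m]; r=cv2.minAreaRect(q[:,:2].astype(np.float32)); print(name,m.sum(),np.round(q.mean(0),4),np.round(r[0],4),np.round(r[1],4),round(r[2],1)); print(np.round(cv2.boxPoints(r),4).tolist())
v,u=np.mgrid[:400,:640]; Z=P[...,2]; ok=d>0
def box(a,b,c,e): return ok&(u>a)&(u<b)&(v>c)&(v<e)
b=box(280,355,232,300); print("hist",np.percentile(Z[b],[5,50,95]))
rect(b&(Z>.143)&(Z<.16),"bat"); 
s=box(222,281,235,290); rect(s&(Z>np.percentile(Z[s],80)-.012),"small"); print(np.percentile(Z[s],90))
hsv=cv2.cvtColor(p,cv2.COLOR_BGR2HSV); H=hsv[...,0]
g=box(290,400,135,240)&(H>40)&(H<80)&(hsv[...,1]>120); rect(g,"green")
rect(g&(Z>.035),"walls")
y=box(290,400,190,245)&(H>18)&(H<36)&(hsv[...,1]>120); rect(y,"yellow")
rect(box(280,312,155,192)&(Z>.052),"cup"); rect(box(385,415,185,220)&(Z>.04),"bottle")
m=box(405,600,110,300)&(Z>.02); print("scope min x,max y", P[m][:,0].min(),P[m][:,1].max())
# scope points near the left -y side
q=P[m&(P[...,0]<.62)]; print(np.percentile(q,[0,1,50,99,100],axis=0).round(3).tolist())
E
```

```text
hist [-0.00255612  0.00228202  0.15219823]
bat 2321 [0.4243 0.3314 0.1504] [0.424  0.3315] [0.0981 0.0977] 82.9
[[0.3695000112056732, 0.2888999879360199], [0.46639999747276306, 0.2768000066280365], [0.47850000858306885, 0.3741999864578247], [0.3815999925136566, 0.3862999975681305]]
small 1289 [0.4331 0.4755 0.1155] [0.4337 0.4746] [0.0757 0.0787] 10.2
[[0.3894999921321869, 0.5066999793052673], [0.4034000039100647, 0.4291999936103821], [0.4778999984264374, 0.4426000118255615], [0.4641000032424927, 0.5199999809265137]]
0.11667574073214387
green 4513 [0.6188 0.2654 0.0186] [0.631  0.2592] [0.1596 0.2223] 70.0
[[0.4991999864578247, 0.2222999930381775], [0.7081000208854675, 0.1462000012397766], [0.7627000212669373, 0.296099990606308], [0.5537999868392944, 0.37220001220703125]]
walls 800 [0.6458 0.2507 0.0479] [0.6455 0.2558] [0.156  0.1927] 70.0
[[0.5282999873161316, 0.21549999713897705], [0.7092999815940857, 0.14949999749660492], [0.7627000212669373, 0.296099990606308], [0.5817000269889832, 0.3621000051498413]]
yellow 206 [0.5354 0.2961 0.0121] [0.5353 0.2962] [0.0994 0.1039] 24.5
[[0.46860000491142273, 0.3228999972343445], [0.5116000175476074, 0.22830000519752502], [0.6021000146865845, 0.2694999873638153], [0.5590000152587891, 0.36410000920295715]]
cup 332 [0.6482 0.3834 0.0597] [0.6422 0.371 ] [0.0775 0.0472] 63.0
[[0.603600025177002, 0.3472000062465668], [0.6456999778747559, 0.32580000162124634], [0.680899977684021, 0.39480000734329224], [0.6388000249862671, 0.4162999987602234]]
bottle 309 [0.5723 0.1382 0.0718] [0.5748 0.1356] [0.0429 0.0392] 49.0
[[0.5458999872207642, 0.13230000436306], [0.5755000114440918, 0.10660000145435333], [0.6036999821662903, 0.1388999968767166], [0.5741000175476074, 0.16459999978542328]]
scope min x,max y 0.36487704337338445 0.1472628688495034
[[0.365, -0.34, 0.02], [0.379, -0.292, 0.024], [0.504, 0.036, 0.363], [0.616, 0.101, 0.498], [0.62, 0.133, 0.5]]
```

View pics/crop.png

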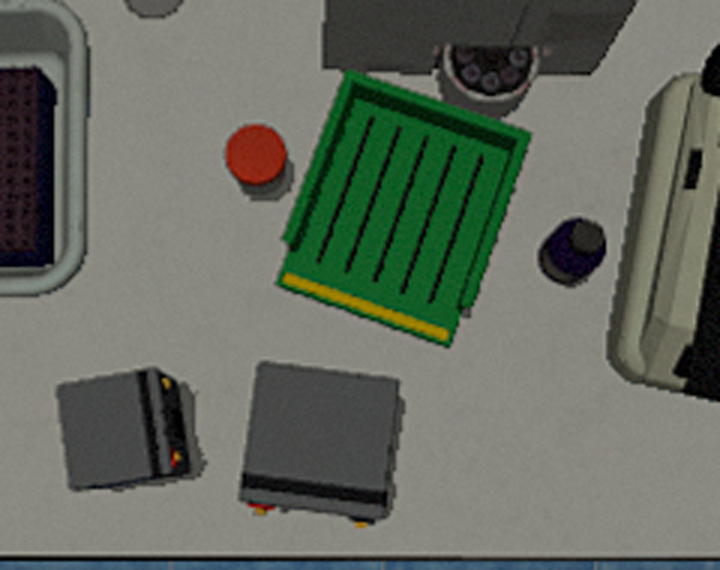

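The crop confirms the larger battery at crop (320,432). Its black band and red/black terminals are on the robot side, facing away from the tray's yellow front strip, which runs from crop (283,279) to (450,335). Next I'll refine the tray pose by casting rays through its corners and test reachability.

```bash
cat >> h.py <<'E'
from scipy.spatial.transform import Rotation as Ro
def quat(yaw,lean,flip=1):
    """tool z points forward(yaw)+down, leaned back by lean; tool y horizontal"""
    f=np.array([np.cos(yaw),np.sin(yaw),0]); z=f*np.sin(lean)+np.array([0,0,-np.cos(lean)])
    y=flip*np.array([-np.sin(yaw),np.cos(yaw),0]); x=np.cross(y,z)
    q=Ro.from_matrix(np.stack([x,y,z],1)).as_quat(); return np.r_[q[3],q[:3]],z
def tcp_for(tip,yaw,lean,flip=1,nose=.0726):
    q,z=quat(yaw,lean,flip); return np.asarray(tip)-nose*z,q
E
python3 - <<'E'
from h import *
f=lambda a:(210+a[0]/3-.33,120+a[1]/3-.33)
for nm,a,z in [("fl",(277,283),.012),("fr",(450,346),.012),("yl",(283,279),.012),("yr",(450,335),.012),("rl",(347,70),.048),("rr",(531,132),.048),("batFL",(258,361),.151),("batFR",(400,380),.151),("batRL",(240,500),.151),("batRR",(387,506),.151),("edge",(300,556),0)]:
    u,v=f(a); print(nm,np.round(onplane("top",np.array(u),np.array(v),z),4))
# scene cam walls
p=cv2.imread("pics/scene0.png"); d=np.load("pics/scene0d.npy"); P=cloud("scene",d); h=cv2.cvtColor(p,cv2.COLOR_BGR2HSV)
v,u=np.mgrid[:400,:640]
m=(d>0)&(u>265)&(u<380)&(v>200)&(v<305)&(h[...,0]>40)&(h[...,0]<80)&(h[...,1]>120)
for mm,n in ((m,"green"),(m&(P[...,2]>.035),"walls")):
    r=cv2.minAreaRect(P[mm][:,:2].astype(np.float32)); print(n,np.round(r[0],4),r[1],r[2])
m=(d>0)&(u>235)&(u<312)&(v>130)&(v<220)&(P[...,2]>.143)&(P[...,2]<.16); r=cv2.minAreaRect(P[m][:,:2].astype(np.float32)); print("bat",np.round(r[0],4),r[1],r[2],m.sum())
for yaw in (-.12,-.35):
  for lean in (35,40,45):
    for fl in (1,-1):
      for tip in ([.345,.342,.03],[.36,.34,.03],[.345,.342,.2],[.47,.32,.03],[.5,.31,.12]):
        t,q=tcp_for(tip,yaw,np.radians(lean),fl); j=kin.inverse_kinematics(t,q)
        print(yaw,lean,fl,tip,None if j is None else np.round(j,2))
E
```

```text
fl [0.5532 0.3674 0.012 ]
fr [0.5024 0.2285 0.012 ]
yl [0.5565 0.3626 0.012 ]
yr [0.5113 0.2284 0.012 ]
rl [0.7209 0.3111 0.048 ]
rr [0.6693 0.1649 0.048 ]
batFL [0.4773 0.373  0.151 ]
batFR [0.4647 0.2768 0.151 ]
batRL [0.3849 0.3838 0.151 ]
batRR [0.3812 0.2862 0.151 ]
edge [0.3382 0.3477 0.    ]
green [0.6137 0.2662] (0.15864937007427216, 0.1758040487766266) 69.77632141113281
walls [0.6264 0.2614] (0.15894760191440582, 0.14861096441745758) 69.49896240234375
bat [0.4249 0.3289] (0.09941978752613068, 0.09677581489086151) 82.98960876464844 1588
-0.12 35 1 [0.345, 0.342, 0.03] [-0.49  0.77 -0.99  2.31  1.52  1.22 -1.12]
-0.12 35 1 [0.36, 0.34, 0.03] [-0.46  0.77 -0.99  2.3   1.54  1.22 -1.09]
-0.12 35 1 [0.345, 0.342, 0.2] [-0.28  0.36 -1.18  2.22  1.1   1.13 -0.67]
-0.12 35 1 [0.47, 0.32, 0.03] [-0.53  0.63 -0.59  2.22  1.57  0.87 -0.93]
-0.12 35 1 [0.5, 0.31, 0.12] [-0.3   0.5  -0.79  2.16  1.39  0.9  -0.62]
-0.12 35 -1 [0.345, 0.342, 0.03] [-0.99  0.55 -0.38  2.34  1.4   0.82  2.  ]
-0.12 35 -1 [0.36, 0.34, 0.03] [-0.95  0.56 -0.38  2.33  1.42  0.81  2.02]
-0.12 35 -1 [0.345, 0.342
[... 3244 characters left out ...]
2   2.21  1.53  1.77 -1.35]
-0.35 45 1 [0.36, 0.34, 0.03] [-0.45  1.08 -1.2   2.2   1.56  1.76 -1.32]
-0.35 45 1 [0.345, 0.342, 0.2] [-0.46  0.56 -1.18  2.16  1.18  1.53 -1.03]
-0.35 45 1 [0.47, 0.32, 0.03] [-0.55  0.79 -0.72  2.15  1.54  1.26 -1.16]
-0.35 45 1 [0.5, 0.31, 0.12] [-0.33  0.68 -0.94  2.11  1.48  1.33 -0.93]
-0.35 45 -1 [0.345, 0.342, 0.03] [-0.62  0.91 -0.99  2.21  1.45  1.54  1.78]
-0.35 45 -1 [0.36, 0.34, 0.03] [-0.58  0.91 -0.99  2.21  1.47  1.54  1.81]
-0.35 45 -1 [0.345, 0.342, 0.2] [-0.46  0.56 -1.18  2.16  1.18  1.53  2.12]
-0.35 45 -1 [0.47, 0.32, 0.03] [-0.99  0.67 -0.18  2.18  1.41  0.91  1.97]
-0.35 45 -1 [0.5, 0.31, 0.12] [-0.44  0.62 -0.79  2.12  1.43  1.23  2.21]
```

Tray centre is about (0.613, 0.267) with yaw −0.351. The battery is at (0.4245, 0.330) with yaw −0.125, about 5 mm off the tray line. Before moving I need a path that clears the microscope.

```bash
python3 - <<'E'
from h import *
for n in ("top","scene"):
    P=cloud(n,np.load(f"pics/{n}0d.npy")); d=np.load(f"pics/{n}0d.npy")
    m=(d>.05)&(P[...,1]>-.45)&(P[...,1]<.16)&(P[...,0]>.3)&(P[...,0]<.9)&(P[...,2]>.02)
    q=P[m]; print(n,np.percentile(q[:,2],[99,99.9,100]).round(3)); 
    for lo in (.2,.3,.4): 
        s=q[q[:,2]>lo]; print(lo,len(s), s.min(0).round(3) if len(s) else '',s.max(0).round(3) if len(s) else '')
down=env.get_state()["orientation"]
for r in (.4,.45,.5,.55):
  for z in (.5,.55,.6,.65):
    for b in (-64,-20,20,45):
      p=[r*np.cos(np.radians(b)),r*np.sin(np.radians(b)),z]
      q0=quat(np.radians(b),0,1)[0]; q1=quat(np.radians(b),.6,1)[0]
      j=kin.inverse_kinematics(p,q0); k=kin.inverse_kinematics(p,q1)
      if b in(-64,45): print(r,z,b,None if j is None else np.round(j,2),None if k is None else np.round(k,2))
E
```

```text
top [0.497 0.499 0.5  ]
0.2 19928 [ 0.372 -0.291  0.2  ] [0.9   0.108 0.5  ]
0.3 11661 [ 0.372 -0.044  0.3  ] [0.659 0.091 0.5  ]
0.4 6968 [ 0.372 -0.015  0.4  ] [0.548 0.091 0.5  ]
scene [0.497 0.498 0.499]
0.2 20290 [ 0.381 -0.289  0.2  ] [0.896 0.16  0.499]
0.3 13295 [ 0.381 -0.047  0.3  ] [0.66  0.089 0.499]
0.4 5908 [ 0.381 -0.018  0.4  ] [0.549 0.089 0.499]
0.4 0.5 -64 [ 1.22 -0.12 -0.23  1.84 -0.03  1.42  1.45] None
0.4 0.5 45 [-0.5  -0.11 -0.39  1.83 -0.04  1.42  1.48] None
0.4 0.55 -64 [ 1.21 -0.13 -0.21  1.74 -0.03  1.53  1.45] None
0.4 0.55 45 [-0.49 -0.12 -0.39  1.73 -0.05  1.52  1.48] None
0.4 0.6 -64 [ 1.19 -0.13 -0.2   1.64 -0.03  1.63  1.45] None
0.4 0.6 45 [-0.48 -0.12 -0.39  1.62 -0.05  1.63  1.48] None
0.4 0.65 -64 [ 1.18 -0.12 -0.18  1.52 -0.02  1.74  1.45] None
0.4 0.65 45 [-0.48 -0.11 -0.39  1.51 -0.04  1.74  1.48] None
0.45 0.5 -64 [ 1.23 -0.02 -0.24  1.75 -0.01  1.41  1.44] [ 0.86 -0.31  0.04  2.08  0.19  0.79  1.26]
0.45 0.5 45 [ 0.38  0.06 -1.31  1.71  0.05  1.42  1.42] [-0.45 -0.29 -0.4   2.05 -0.1   0.76  1.54]
0.45 0.55 -64 [ 1.22 -0.04 -0.23  1.66 -0.01 
[... 1469 characters left out ...]
.5 45 [ 0.01  0.34 -1.18  1.52  0.31  1.5   1.18] [-0.51 -0.08 -0.39  1.9   0.06  0.72  1.42]
0.55 0.55 -64 [ 1.22  0.15 -0.26  1.46  0.04  1.53  1.42] [ 0.94 -0.12  0.02  1.83  0.12  0.84  1.36]
0.55 0.55 45 [ 0.    0.32 -1.19  1.42  0.3   1.6   1.2 ] [-0.5  -0.1  -0.39  1.81  0.03  0.83  1.44]
0.55 0.6 -64 [ 1.21  0.15 -0.24  1.35  0.04  1.64  1.42] [ 0.91 -0.13  0.04  1.73  0.12  0.95  1.37]
0.55 0.6 45 [-0.02  0.32 -1.19  1.31  0.3   1.7   1.21] [-0.49 -0.11 -0.39  1.71  0.02  0.94  1.46]
0.55 0.65 -64 [ 1.19  0.16 -0.23  1.23  0.04  1.75  1.42] [ 0.88 -0.13  0.07  1.63  0.12  1.06  1.38]
0.55 0.65 45 [-0.06  0.32 -1.19  1.19  0.31  1.81  1.2 ] [-0.48 -0.11 -0.39  1.6   0.02  1.04  1.47]
```

```bash
python3 - <<'E'
from h import *
def st(l):
    s=env.get_state(); print(l,round(s["time"],2),np.round(s["tcp_pos"],3),np.round(s["force"],1),round(s["opening"],3),np.round(s["qpos"],2))
q=env.get_state()["qpos"]
env.goto_joints([1.0,-.12,0,1.52,-.02,1.74,-.083]); st("A")
env.goto_joints([-.45,-.12,-.4,1.52,-.04,1.74,-.6]); st("B")
env.grip(.06)
yaw=-.125; L=np.radians(40); f=np.array([np.cos(yaw),np.sin(yaw),0])
back=np.array([.4245,.330,0])-.0475*f
t,qq=tcp_for(back-.035*f+[0,0,.22],yaw,L); env.reach(t,qq); st("C")
t,_=tcp_for(back-.035*f+[0,0,.025],yaw,L); env.movel(t,.15); st("D")
hit=env.movel(t+.035*f,.04,stop_force=4); st("E"); print(hit)
p,_=camera("scene"); cv2.imwrite("pics/s1.png",cv2.resize(p[60:300,180:440],None,fx=3,fy=2.5))
E
```

```text
A 1.72 [ 0.169 -0.369  0.65 ] [ 0.8 -0.9  0.9] 0.085 [ 1.   -0.12 -0.    1.52 -0.02  1.74 -0.08]
B 4.03 [0.286 0.272 0.648] [-0.1 -0.4 -0.8] 0.085 [-0.45 -0.12 -0.4   1.52 -0.04  1.74 -0.6 ]
C 5.79 [0.297 0.347 0.276] [ 0.2  0.3 -0.3] 0.06 [-0.66  0.21 -0.78  2.24  1.03  1.05 -0.67]
D 7.24 [0.297 0.346 0.081] [0.1 0.  0.1] 0.06 [-0.83  0.67 -0.65  2.34  1.5   1.08 -1.26]
E 8.01 [0.329 0.342 0.08 ] [-0.9  1.5  0.3] 0.06 [-0.77  0.66 -0.62  2.32  1.55  1.04 -1.21]
True
```

View pics/s1.png

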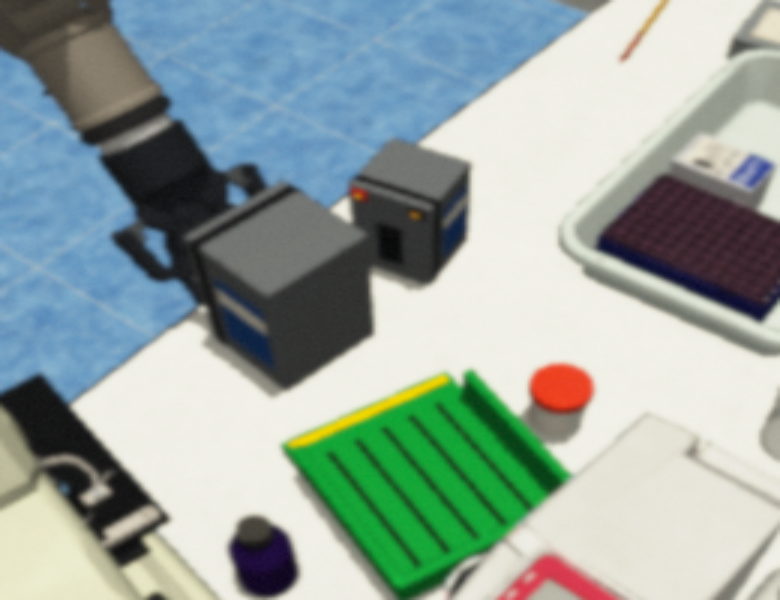

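The gripper is low behind the battery with both fingers on its back face, and the battery is still upright at crop (285,290). The arc push comes next: rotate to the tray heading, stop about 10 mm short, then re-measure.

```bash
cat >> h.py <<'E'
TC=np.array([.6126,.267]); TY=-.351
ex=np.array([np.cos(TY),np.sin(TY)]); ey=np.array([-ex[1],ex[0]])
def intray(p): r=np.asarray(p)[:2]-TC; return np.round([r@ex,r@ey],4)
def measure():
    out=[]
    for n in ("top","scene"):
        p,d=camera(n); P=cloud(n,d); c=P-np.r_[TC,0]; a=c[...,:2]@ex; b=c[...,:2]@ey; h=cv2.cvtColor(p,cv2.COLOR_BGR2HSV)
        m=(d>0)&(P[...,2]>.145)&(P[...,2]<.157)&(a>-.29)&(a<0)&(abs(b)<.085)&(h[...,1]<90)&(h[...,2]>45)
        m=cv2.morphologyEx(m.astype(np.uint8),cv2.MORPH_OPEN,np.ones((5,5)))>0
        r=cv2.minAreaRect(P[m][:,:2].astype(np.float32)); y=(r[2]+45)%90-45
        print(n,"tray xy",intray(r[0]),"size",np.round(r[1],4),"relyaw",round(np.radians(y)-TY,3),m.sum())
        out.append(p)
    return out
def st(l):
    s=env.get_state(); print(l,round(s["time"],2),np.round(s["tcp_pos"],3),np.round(s["force"],1))
E
python3 - <<'E'
from h import *
L=np.radians(40); C=np.array([.4245,.330]); th=-.125; s=0; n=0
while s<.052:
    ds=.001; th=-.125+(TY+.125)*min(1,s/.045); C=C+ds*np.array([np.cos(th),np.sin(th)]); s+=ds; n+=1
    if n%7==0 or s>=.052:
        f=np.array([np.cos(th),np.sin(th)]); t,q=tcp_for(np.r_[C-.0505*f,.025],th,L); env.movel(t,.04,rot=q)
        st(round(s,3))
print("expected",intray(C)); measure()
E
```

```text
0.007 8.39 [0.333 0.345 0.08 ] [-13.1   0.6   6.8]
0.014 8.73 [0.34  0.348 0.08 ] [-15.1   3.1   6.8]
0.021 9.07 [0.347 0.351 0.08 ] [-13.3   4.8   4.8]
0.028 9.42 [0.355 0.353 0.08 ] [-12.3   4.5   2.8]
0.035 9.76 [0.363 0.354 0.08 ] [-11.7   5.4   1.9]
0.042 10.1 [0.371 0.356 0.08 ] [-9.8  6.2  2.5]
0.049 10.43 [0.378 0.355 0.08 ] [-10.2   6.7   1.1]
0.052 10.68 [0.38  0.354 0.08 ] [-13.1   6.2   3.5]
expected [-0.1467 -0.0003]
top tray xy [-0.1432  0.0048] size [0.0979 0.0752] relyaw 0.015 1714
scene tray xy [-0.1435  0.0023] size [0.0978 0.0811] relyaw 0.012 1368
```

```bash
python3 - <<'E'
from h import *
t0=np.array(env.get_state()["tcp_pos"]); e3=np.r_[ex,0]
hit=env.movel(t0+.03*e3,.03,stop_force=12); st(hit); print("moved",(np.array(env.get_state()["tcp_pos"])-t0)@e3)
a,b=measure(); cv2.imwrite("pics/s2.png",cv2.resize(b[100:310,190:410],None,fx=3.4,fy=2.8))
E
```

```text
True 11.36 [0.393 0.351 0.08 ] [-1.3  1.1  0.8]
moved 0.013282438655648258
top tray xy [-0.1297  0.0061] size [0.0977 0.0755] relyaw 0.0 1701
scene tray xy [-0.1305  0.0035] size [0.099 0.081] relyaw -0.01 1441
```

View pics/s2.png

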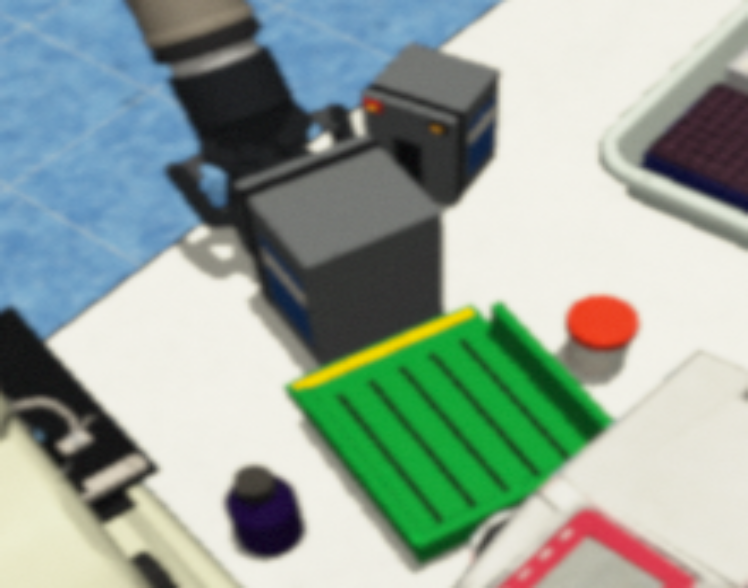

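The battery stands upright and nearly at the yellow strip. The residual force suggests the stop may have been a stick-slip event, so I'll press once more with a threshold above the sliding friction.

```bash
python3 - <<'E'
from h import *
t0=np.array(env.get_state()["tcp_pos"]); e3=np.r_[ex,0]
hit=env.movel(t0+.02*e3,.02,stop_force=25); st(hit); print("moved",(np.array(env.get_state()["tcp_pos"])-t0)@e3)
measure()
# tip IK checks
for z in (.09,.10,.11,.12):
  for x in (-.2,-.17,-.14,-.1,-.06):
    for l in (20,30,40):
      p=TC+x*ex; t,q=tcp_for([*p,z],TY,np.radians(l)); 
      if kin.inverse_kinematics(t,q) is None: print("no",z,x,l)
E
```

```text
True 11.89 [0.393 0.351 0.079] [-1.9  0.7  1.5]
moved 0.00016233756272248078
top tray xy [-0.1296  0.0062] size [0.0984 0.075 ] relyaw 0.011 1719
scene tray xy [-0.1298  0.0039] size [0.0981 0.081 ] relyaw -0.004 1420
```

The push was blocked at once with over 25 N, so the foot is flush against the tray step, square and about 5 mm off line. Now I'll tip it, following the arc of a contact point about 113 mm up with nearly closed fingers.

```bash
python3 - <<'E'
from h import *
e3=np.r_[ex,0]; Z=np.array([0,0,1.])
t0=np.array(env.get_state()["tcp_pos"]); q,_=quat(TY,np.radians(40))
print("tool lateral",intray(t0))
t=t0-.025*e3; t=t+(.004-intray(t0)[1])*np.r_[ey,0]
env.movel(t,.12,rot=q); env.grip(.01)
t=t+.083*Z; env.movel(t,.15); st("up")
hit=env.movel(t+.04*e3,.03,stop_force=3); st(hit)
c=np.array(env.get_state()["tcp_pos"]); print("tip",intray(c+.0726*quat(TY,np.radians(40))[1]))
h=.113
for ph in np.radians([6,12,18,24,30,36,42,48]):
    dx=.095*(1-np.cos(ph))+h*np.sin(ph); dz=.095*np.sin(ph)+h*(np.cos(ph)-1)
    env.movel(c+dx*e3+dz*Z,.07); st(round(np.degrees(ph)))
env.dwell(.6); st("end")
p,d=camera("scene"); cv2.imwrite("pics/s3.png",cv2.resize(p[100:310,190:410],None,fx=3.4,fy=2.8))
E
```

```text
tool lateral [-0.2349  0.0034]
up 13.58 [0.37  0.36  0.162] [-0.4  0.  -0.5]
True 14.37 [0.39  0.353 0.162] [-0.2  0.8 -0.2]
tip [-0.1922  0.004 ]
6 14.74 [0.4   0.349 0.171] [-6.6  1.5 -0.4]
12 15.11 [0.413 0.345 0.179] [-7.2  1.6  5.4]
18 15.47 [0.427 0.34  0.187] [-7.3  0.8  7.7]
24 15.84 [0.441 0.335 0.192] [-2.8  1.5  6.5]
30 16.21 [0.455 0.329 0.194] [-0.8  0.2 -0.1]
36 16.57 [0.469 0.323 0.196] [-0.6  0.2  1.2]
42 16.94 [0.484 0.318 0.196] [-0.5  0.2 -0. ]
48 17.31 [0.498 0.313 0.195] [-0.5  0.7  0.2]
end 17.91 [0.498 0.313 0.195] [-0.2 -0.4  0.6]
```

View pics/s3.png

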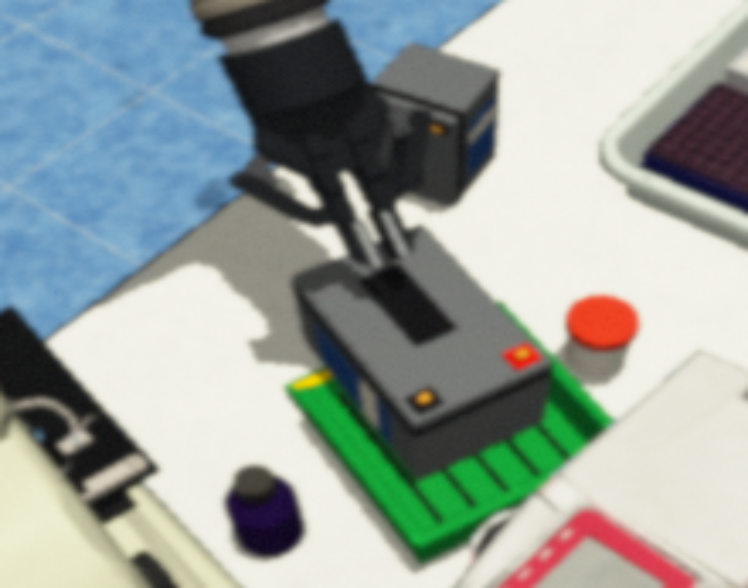

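The battery lies terminal side up between the walls, terminals at crop (425,398) and (521,357), short of the back wall. I'll back off, measure, and push the tail low with the fingers apart.

```bash
cat >> h.py <<'E'
def measure2():
    for n in ("top","scene"):
        p,d=camera(n); P=cloud(n,d); c=P-np.r_[TC,0]; a=c[...,:2]@ex; b=c[...,:2]@ey
        m=(d>0)&(P[...,2]>.1)&(P[...,2]<.1115)&(a>-.15)&(a<.12)&(abs(b)<.085)
        m=cv2.morphologyEx(m.astype(np.uint8),cv2.MORPH_OPEN,np.ones((5,5)))>0
        r=cv2.minAreaRect(P[m][:,:2].astype(np.float32)); y=(r[2]+45)%90-45
        q=np.array([intray(x) for x in cv2.boxPoints(r)])
        print(n,"tray xy",intray(r[0]),"size",np.round(r[1],4),"relyaw",round(np.radians(y)-TY,3),"x range",q[:,0].min(),q[:,0].max(),m.sum(), "z",np.median(P[m][:,2]).round(4))
    return p
E
python3 - <<'E'
from h import *
e3=np.r_[ex,0]; Z=np.array([0,0,1.]); L=np.radians(40)
t=np.array(env.get_state()["tcp_pos"])
env.movel(t+.02*Z-.09*e3,.2)
p=TC-.165*ex+.004*ey; a,q=tcp_for([*p,.15],TY,L); env.movel(a,.2,rot=q); st("back")
env.grip(.06); measure2()
a,q=tcp_for([*p,.042],TY,L); env.movel(a,.15); st("down")
hit=env.movel(a+.09*e3,.04,stop_force=5); st(hit); tip=np.array(env.get_state()["tcp_pos"])+.0726*quat(TY,L)[1]; print("tip",intray(tip))
E
```

```text
back 18.82 [0.416 0.342 0.205] [ 0.2 -0.3 -0.6]
top tray xy [-0.0448  0.0068] size [0.0978 0.151 ] relyaw 0.003 x range -0.1205 0.0308 2879 z 0.1065
scene tray xy [-0.0446  0.0049] size [0.0989 0.1526] relyaw -0.0 x range -0.1209 0.0318 2858 z 0.1066
down 20.32 [0.415 0.344 0.098] [-0.3  0.2  0.4]
True 21.51 [0.455 0.329 0.097] [0.4 0.1 0.4]
tip [-0.1223  0.004 ]
```

```bash
python3 - <<'E'
from h import *
e3=np.r_[ex,0]; L=np.radians(40); n=.0726*quat(TY,L)[1]
t=np.array(env.get_state()["tcp_pos"])
hit=env.movel(t+.042*e3,.04,stop_force=35); st(hit)
t=np.array(env.get_state()["tcp_pos"]); print("tip",intray(t+n))
hit=env.movel(t+.022*e3,.02,stop_force=28); st(hit)
t=np.array(env.get_state()["tcp_pos"]); print("tip",intray(t+n))
measure2()
E
```

```text
False 22.73 [0.491 0.318 0.097] [-15.2   6.    6.5]
tip [-0.0853  0.0061]
True 23.42 [0.502 0.316 0.096] [-1.2  1.6  0.2]
tip [-0.0744  0.0079]
top tray xy [0.0034 0.0116] size [0.0983 0.1515] relyaw 0.007 x range -0.0727 0.0795 2800 z 0.1066
scene tray xy [-0.0179  0.0092] size [0.0987 0.196 ] relyaw 0.005 x range -0.1162 0.0803 3134 z 0.1065
```

```bash
python3 - <<'E'
from h import *
e3=np.r_[ex,0]; L=np.radians(40); Z=np.array([0,0,1.])
t=np.array(env.get_state()["tcp_pos"])
hit=env.movel(t+.015*e3,.02,stop_force=32); st(hit); print("moved",(np.array(env.get_state()["tcp_pos"])-t)@e3)
t=np.array(env.get_state()["tcp_pos"])
env.movel(t-.06*e3,.12); t=np.array(env.get_state()["tcp_pos"]); env.movel(t+.16*Z-.03*e3,.2); st("away")
p=measure2(); cv2.imwrite("pics/s4.png",cv2.resize(p[100:310,190:410],None,fx=3.4,fy=2.8))
E
```

```text
True 23.92 [0.502 0.316 0.095] [-1.6  0.   1. ]
moved 0.00011751331002329333
away 25.53 [0.418 0.346 0.254] [-1.1 -0.2  0.4]
top tray xy [0.0032 0.0118] size [0.0981 0.1514] relyaw 0.007 x range -0.0729 0.0792 2754 z 0.1066
scene tray xy [0.0037 0.0094] size [0.0988 0.1519] relyaw 0.004 x range -0.0724 0.0799 3105 z 0.1065
```

View pics/s4.png

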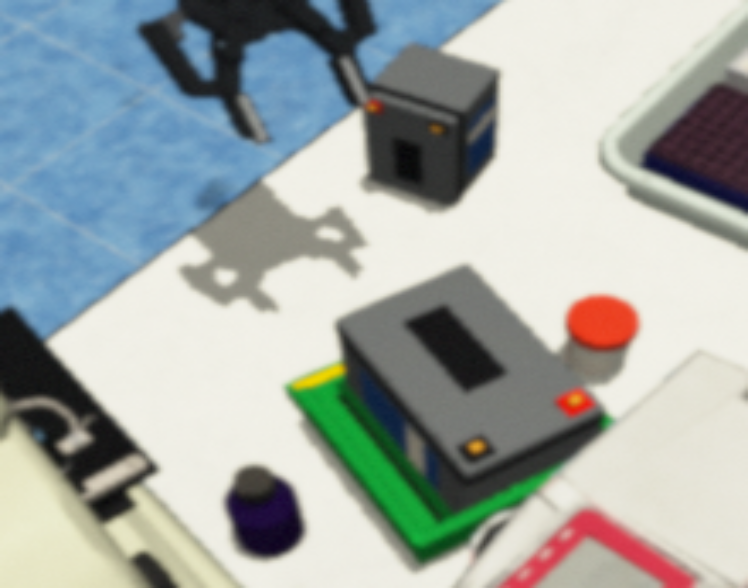

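The battery lies terminal side up in the tray with its end against the back wall. Pressing again with over 32 N did not move it. The cup at crop (602,325) and the bottle at (262,510) are where they started, and the robot is clear.

```bash
python3 -c "
from h import *
print(job.job_done())"
```

```text
the job is handed in; nothing more can be done
None
```

I slid the battery to the tray standing up, tipped it in terminal side up, pushed it home against the back wall without moving the cup or bottle, and handed the job in at about 26 s of the 67 s allowed; no verdict was returned.

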